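# Shut the test box and hold the splined start key home

### The job

Press the blue lid of the board test box down past its detent until it stays shut. Then take the red-handled splined key out of its black stand, turn it until its four teeth line up with the slots of the aluminium key port, slide it fully home with its flange flush on the port, and finish while still holding it there, pressed down against the port's spring: the test runs only as long as the key is held. Leave the mouse, the jar and the screwdriver where they are.

Things in the scene. Friction and masses are not known exactly. Their poses are not given: they have to be found in the camera images.
- test_box: Aluminium test box, 160 (its x) by 150 (its y) by 60 mm high, open at the top, fixed to the bench, a green circuit board inside. Origin: centre of its underside; z up; its front (the lid's free edge) is its -x side, its hinge is on the +x side.
- lid_hinge (a point): Middle of the lid's hinge line, at the far (+x) top edge of the test box, 60 mm above the bench. Its frame turns with the lid: the lid (160 x 150 x 8 mm plate, blue) reaches from here along its own -x, its upper face 8 mm above the hinge along its own z; hinge axis = its y.
- lid_edge (a point): Middle of the lid's free edge on its upper face, 160 mm from the hinge. With the lid shut it is 69 mm above the bench at the box's near (-x) side.
- lid (a joint): Lid angle in rad: 0 shut, starts ajar at 0.45 to 0.8, 1.0 at most; opens upwards. A stiff hinge lets it stay where it is left. It moves easily (under 4 N) until a spring roller detent at 0.09 to 0.05 rad, which takes about 12 N pressed down 105 mm from the hinge (8 N at the free edge); beyond it, under about 0.04 rad, the lid snaps to 0 and stays.
- start_unit: Grey start unit, 100 (x) by 90 (y) by 30 mm high, fixed to the bench; the key port stands on the centre of its top. Origin: centre of its underside.
- port: Key port: square aluminium block 50 x 50 x 40 mm on the start unit's centre, turned at some angle to it, origin at the centre of its underside. Its four slots run along its own +-x and +-y, parallel to its sides.
- port_mouth (a point): Centre of the port's mouth, on its top face, 70 mm above the bench; x, y as the port's, z up. A round bore (20 mm) with four slots 9 mm wide along +-x and +-y, reaching 16 mm from the centre, goes straight down; the key fits in four positions a quarter turn apart.
- plunger (a joint): Orange spring plunger (18 mm disc) at the bottom of the bore, its top 16 mm below the mouth when free (0). Joint value in m, grows as it is pushed down, 0.012 at most; 0.010 when the key is fully home. Spring: 3 N at first contact, 8 N at 0.010; it lifts the key out again if nobody presses it.
- key: Splined start key, loose, about 120 g (varies), upright in the stand's hole. Origin: centre of the underside of its round steel flange (44 mm diameter, 6 mm thick, just above the origin). On the flange a red flat grip bar: 36 mm along the key's x, 12 mm thick along its y, 6 to 40 mm above the origin. Fully home, the origin is at the port mouth.
- key_tip (a point): Foot of the key's stem, 26 mm below the key's origin. The stem is 18 mm in diameter with four round-nosed teeth, 7 mm wide, at the key's +-x and +-y (so the grip bar is in line with two of them), reaching 14.5 mm from the axis, from the flange down to 25 mm below it.
- stand: Black plastic key stand, fixed block 80 x 80 x 40 mm with a round 33 mm hole in the middle, on whose rim the key's flange rests at 40 mm above the bench. Origin: centre of its underside. Stand and start unit may have swapped places.
- mouse: Black and grey computer mouse, 105 x 60 x 34 mm, loose; leave it alone. Origin: centre of its underside.
- jar: Small amber parts jar with white cap, 50 mm diameter, 60 mm high, loose; leave it alone. Origin: centre of its underside.
- driver: Screwdriver with yellow handle, 170 mm long along its x, lying on the bench, loose; leave it alone.
There are look-alikes about, which are no part of the job. What is meant by the test_box is not brown or yellow, and is the larger of those in its own colour.

How it is judged:
On the way, in this order (a step that is already met when the one before it is completed fails the run):
1. the lid is pressed shut past its detent (value of joint lid below 0.025 rad), for 0.2 s.
2. the key is lifted out of its stand (height (world z) of key above 0.08 m and horizontal distance between key and port_mouth above 0.06 m).
3. the key is meshed and pressed home in the port (z of key in the frame of port_mouth below 0.0025 m and horizontal distance between key and port_mouth below 0.003 m and angle between key's own z axis and vertical below 0.07 rad and (angle between the x axis of key and the x axis of port_mouth, either way round below 0.15 rad or angle between the x axis of key and the y axis of port_mouth, either way round below 0.15 rad) and value of joint plunger above 0.008 m and contact force between key and the fingers above 2 N and contact force between key and port above 3 N), for 0.2 s.
At the end, for the whole second after the job is handed in: Lid shut (under 0.025 rad); key meshed: within 3 mm of the port axis, upright within 4 degrees, teeth in line with slots, flange within 2.5 mm of the port face, plunger down over 8 mm; fingers still on the key (over 2 N) and key pressing into the port (over 3 N) (all of step 3 and value of joint lid below 0.025 rad); the arm keeps its last pose, push and grip.
It fails at once if the mouse is moved more than 30 mm (distance of mouse from where it was at the start of the episode above 0.03 m).
It fails at once if the jar is moved more than 30 mm (distance of jar from where it was at the start of the episode above 0.03 m).
It fails at once if the screwdriver is moved more than 30 mm (distance of driver from where it was at the start of the episode above 0.03 m).
It also fails if it takes over 45 s, if anything falls off the work surface, if the arm or the gripper's body presses on something with over 40 N, if the wrist force passes 120 N, or if a joint passes its speed limit or range.

### The arm

A 6-joint arm with a two-finger parallel gripper is mounted at the origin on the work surface. World frame = base frame: x ahead of the robot, y to its left, z up, the work surface at z = 0. Lengths are in m, angles in rad, forces in N, time in s.
With the tool pointing down it reaches from about 0.35 to 0.775 m from the base axis. Payload 5.5 kg.
Tool frame: the origin (TCP) lies midway between the tips of the shut fingers; the grasp point (between the pads) lies 19 mm behind it; z points along the fingers, y is the line along which they close (so a half turn about z gives the same grasp; the last joint's range is limited). The gripper opens to 85 mm and grips with 20 to 120 N. Pads are 22 mm wide; open, the fingers measure 114 mm over their backs; the gripper's body (76 mm by 85 mm) begins 54 mm behind the grasp point. The pads swing forward as they close: fully open they stand 13 mm farther back than shut.
Start: joints at [0.971, 0.313, 0.046, 1.304, 0, 1.431], TCP at [0.255, 0.515, 0.231] pointing down, gripper open.
Joint ranges: [-2.76, 2.76], [-0.86, 1.69], [-1.03, 1.26], [-2.2, 2.34], [-1.47, 1.5], [-3.14, 3.14]. Speed limits (rad/s): [2.57, 2.57, 3.14, 3.14, 3.14, 3.14].

### API

Orientations are given as a unit quaternion [w, x, y, z].
In Python, from workcell import telemetry, imaging, env gives the robot as it stands. The module is installed in compiled form; this text tells all that it offers.
- The arm moves only by the tool step_arm, never from a script. Its argument "moves" is a list of rows, each a list of 3 entries, a list of its own where there are three numbers: the shift along the tool's x, y, z in mm, then the turn, a rotation vector about the tool's x, y, z in rad, then the finger opening in mm, from 0 to 85.4. A call has 1 to 8 rows; each row is the pose to reach, as a shift and turn from the pose commanded when the call began, along the tool's axes at that moment; what a row does not reach only later rows make up. A row lasts 1/12 s, in which the tool goes at most 41.7 mm and 7.16 degrees, less where a joint would pass 70% of its speed; a pose out of reach is approached as far as the arm can. A call with a gripper value outside its range is refused whole. The fingers move at their own pace and stop on an object; "grip_force" is the grip in N (left out, the last holds). Time passes only in rows, so rows that repeat a pose let the fingers close. It gives the time, the measured TCP pose, the force, the opening and the grip force at its end, in the units of the state.
- telemetry.get_state(): the state, without advancing time (a new reading comes with each control period).
- imaging.read_camera(name): name is "scene" or "side" or "wrist"; returns the picture (384x512x3 uint8, red, green, blue); there is no depth.
- imaging.camera_params(name): a dict with "camera_matrix" (3x3 intrinsics, pixels), "D" ([k1, k2, p1, p2, k3] as OpenCV has them; the pictures are not rectified), "pose" (4x4, takes a point from camera to world coordinates). Camera axes: x right, y up, looking along -z (the intrinsics and any distortion apply to the point x, -y, -z); pixel columns grow to the right and rows downward; lengths in m; the calibration is good to about 2 mm. A picture is of the moment at which its call begins: read the wrist's pose just before it. camera_params takes no time and is no camera call; for the wrist camera it gives the pose at the moment of the call.
- env.hand_in(): hands the job in; it is judged then, once.
The state is a dict: "clock": time; "joint_pos": joint angles; "qvel": joint speeds; "tau": joint torques, N m; "tcp_pos": TCP position; "orientation": TCP orientation; "wrist_force": force on the tool from outside, world axes, zero at the start; "ft_torque": the same for the moment, N m; "finger_gap": finger opening in m; "grip_force": force on a finger pad.
Only numpy, scipy, OpenCV 4.12 (cv2) and the standard library are available. Lean on these libraries where they do the work, as an engineer would, in place of code of your own. Each camera call takes 0.05 s, during which the arm holds its last target. There are 200 camera calls.

## Working session

There is one attempt and no reset: what is moved stays moved. The work goes in short steps, Python scripts to look and compute and a tool call to move; the robot and the scene stay as the last step left them, time stands still between calls to the robot, and variables do not carry over. Pictures are saved under pics/ and viewed, at most 10 in all, crops included, and the job is handed in when it is done.

Besides the shell and the picture viewer there is one more tool, called as name([rows], argument=value, ...), one row to a line, values as JSON. step_arm: Moves the arm, as the interface text tells. Its arguments: {"type":"object","properties":{"moves":{"type":"array"},"grip_force":{"type":"number"}},"required":["moves"]}

```bash
mkdir -p pics
cat > h.py <<'E'
import numpy as np, cv2
from workcell import telemetry, imaging, env
from scipy.spatial.transform import Rotation as R
def snap(n,f=None):
    p=imaging.camera_params(n); im=imaging.read_camera(n)
    if f: cv2.imwrite('pics/'+f,im[:,:,::-1])
    return im,p
def ray(p,uv):
    uv=np.array(uv,float).reshape(-1,1,2)
    n=cv2.undistortPoints(uv,np.array(p['camera_matrix'],float),np.array(p['D'],float)).reshape(-1,2)
    T=np.array(p['pose']); d=np.c_[n[:,0],-n[:,1],-np.ones(len(n))]@T[:3,:3].T
    return T[:3,3],d/np.linalg.norm(d,axis=1)[:,None]
def plane(p,uv,z):
    o,d=ray(p,uv); return o+d*((z-o[2])/d[:,2])[:,None]
def tri(p1,a,p2,b):
    o1,d1=ray(p1,a);o2,d2=ray(p2,b);d1=d1[0];d2=d2[0]
    s=np.linalg.lstsq(np.c_[d1,-d2],o2-o1,rcond=None)[0]
    x,y=o1+s[0]*d1,o2+s[1]*d2
    return (x+y)/2,np.linalg.norm(x-y)
def proj(p,P):
    T=np.linalg.inv(np.array(p['pose'])); c=np.atleast_2d(P)@T[:3,:3].T+T[:3,3]
    c=c*[1,-1,-1]
    return cv2.projectPoints(c,np.zeros(3),np.zeros(3),np.array(p['camera_matrix'],float),np.array(p['D'],float))[0].reshape(-1,2)
def tool(v):
    "world vector -> tool axes mm"
    s=telemetry.get_state(); q=s['orientation']; return R.from_quat([q[1],q[2],q[3],q[0]]).inv().apply(v)*1000
E
python3 - <<'E'
from h import *
a,_=snap('scene');b,_=snap('side');
cv2.imwrite('pics/s1.png',a[:,:,::-1]);cv2.imwrite('pics/s2.png',b[:,:,::-1])
s=telemetry.get_state();print(s)
for n in('scene','side','wrist'):
    p=imaging.camera_params(n);print(n,np.round(p['pose'],3).tolist(),p['camera_matrix'],p['D'])
E
```

```text
{'clock': 0.1, 'joint_pos': array([9.71374312e-01, 3.13942831e-01, 4.51176674e-02, 1.30361104e+00,
       6.55370159e-06, 1.43124739e+00]), 'qvel': array([ 0.00052795, -0.00176426,  0.00070544, -0.00094912,  0.00084544,
       -0.00080525]), 'tau': array([ 2.70376098e-03, -4.81725633e+01,  2.99243295e+01,  1.27197939e-02,
       -1.14643494e-04, -1.45754427e-05]), 'tcp_pos': array([0.25493045, 0.51489925, 0.23049833]), 'orientation': array([-2.99165055e-04,  2.27915661e-01,  9.73680532e-01, -7.63420937e-04]), 'wrist_force': array([ 0.94695421,  0.09604296, -0.74252586]), 'ft_torque': array([0.01465435, 0.0253648 , 0.05160993]), 'grip_force': 0.0, 'finger_gap': 0.08510207289608683}
scene [[0.104, -0.838, 0.536, 1.19], [0.995, 0.088, -0.056, -0.006], [-0.0, 0.539, 0.842, 0.997], [0.0, 0.0, 0.0, 1.0]] [[373.89668002   0.         255.0696271 ]
 [  0.         373.89668002 199.65282648]
 [  0.           0.           1.        ]] [-0.01309588  0.          0.          0.          0.        ]
side [[0.933, 0.246, -0.262, 0.336], [-0.358, 0.594, -0.72, -0.77], [-0.021, 0.766, 0.643, 0.79], [0.0, 0.0, 0.0, 1.0]] [[377.567106     0.         252.58995991]
 [  0.         377.567106   193.17292822]
 [  0.           0.           1.        ]] [-0.0192069  0.         0.         0.         0.       ]
wrist [[0.444, -0.853, -0.276, 0.185], [0.896, 0.422, 0.138, 0.552], [-0.001, -0.308, 0.951, 0.373], [0.0, 0.0, 0.0, 1.0]] [[268.61757973   0.         253.56922217]
 [  0.         268.61757973 194.11573186]
 [  0.           0.           1.        ]] [-0.01649364  0.          0.          0.          0.        ]
```

View pics/s1.png

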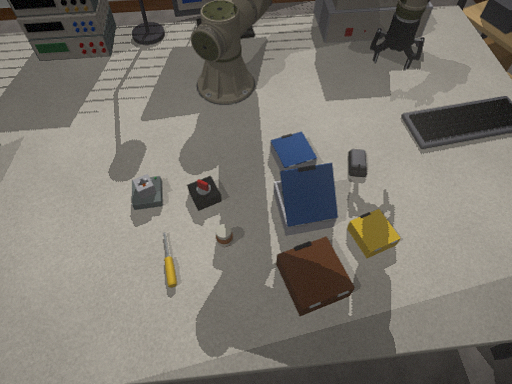

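View pics/s2.png

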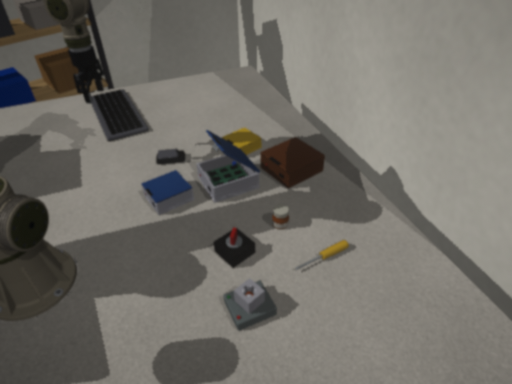

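Scene view: small blue box at (293,150), large blue-lidded box at (307,195), brown box at (315,275) and yellow box at (373,233). I choose the large blue one at (307,195). The key and stand are at (204,190), the port and start unit at (147,190), the jar at (224,235), the driver at (170,262) and the mouse at (357,163). In the side view the box is at (228,175), the key at (234,240) and the port at (250,297). Next is a close crop to check.

Run:
```python
import cv2,numpy as np
a=cv2.imread('pics/s1.png');b=cv2.imread('pics/s2.png')
def c(i,x,y,w,h): return cv2.resize(i[y:y+h,x:x+w],(400,300),interpolation=cv2.INTER_CUBIC)
o=np.vstack([np.hstack([c(a,255,155,100,75),c(b,185,125,100,75)]),np.hstack([c(a,120,160,120,90),c(b,190,220,120,90)])])
cv2.imwrite('pics/c1.png',o)
```

```text
(no output)
```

View pics/c1.png

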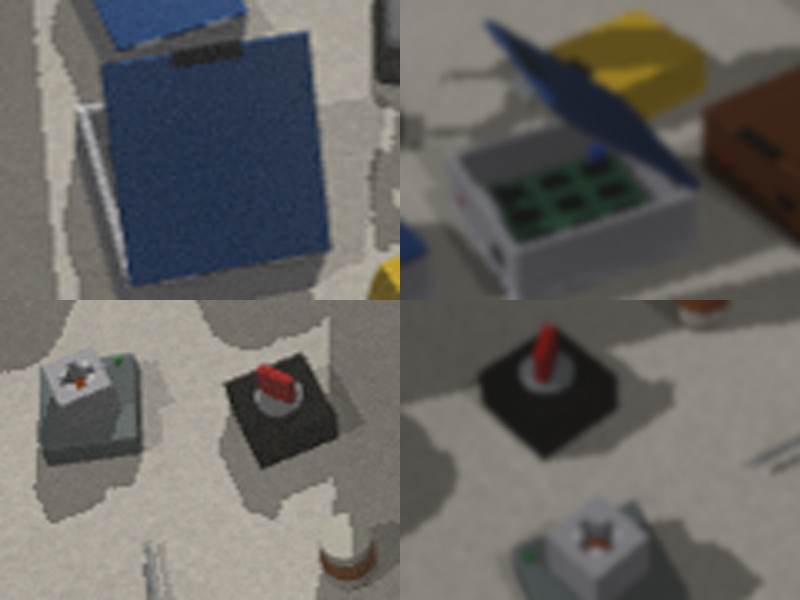

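The crop confirms the large blue lid on the aluminium box, with its free edge on the robot side. Its scene corners are free edge (280.8,171.3) and (332,163.3), hinge (287.5,225.8) and (337,216.8). The box's front-left top corner is at (274.5,181.8). The key has a red bar in the stand's flange, and the port slots are visible.

Run:
```python
from h import *
ps=imaging.camera_params('scene');pd=imaging.camera_params('side')
H=plane(ps,[(287.5,225.75),(337,216.75)],.067);print(H,np.linalg.norm(H[0]-H[1]))
print('boxFL',plane(ps,[(274.5,181.75)],.06))
t=H[1]-H[0];t/=np.linalg.norm(t);yaw=np.arctan2(-t[0],t[1]);print('yaw',yaw)
m=H.mean(0);ex=np.array([np.cos(yaw),np.sin(yaw),0])
for a in np.arange(.4,.9,.1):
    d=-ex*np.cos(a)+[0,0,np.sin(a)]
    print(round(a,2),proj(ps,[H[0]+.16*d,H[1]+.16*d]).round(1).tolist(),proj(pd,[H[0]+.16*d,H[1]+.16*d,H[0]]).round(1).tolist())
# key, port, stand: two views
def cs(x,y):return (120+x*.3,160+(y-300)*.3)
def cd(x,y):return (190+(x-400)*.3,220+(y-300)*.3)
for n,A,B in [('keytop',cs(278,378),cd(547,332)),('flange',cs(278,398),cd(547,374)),('mouth',cs(76,375),cd(597,540))]:
    print(n,tri(ps,A,pd,B))
```

```text
[[0.69513923 0.13766603 0.067     ]
 [0.68097319 0.28347418 0.067     ]] 0.14649468732989965
boxFL [[0.53535009 0.12219853 0.06      ]]
yaw 0.09685142955679155
0.4 [[276.6, 171.5], [325.1, 163.5]] [[216.4, 167.1], [199.2, 143.7], [260.5, 170.0]]
0.5 [[277.4, 170.4], [326.6, 162.3]] [[218.1, 162.5], [200.7, 139.3], [260.5, 170.0]]
0.6 [[278.3, 169.8], [328.2, 161.6]] [[220.4, 158.0], [202.7, 135.0], [260.5, 170.0]]
0.7 [[279.3, 169.8], [330.0, 161.4]] [[223.1, 153.5], [205.1, 130.8], [260.5, 170.0]]
0.8 [[280.5, 170.3], [331.9, 161.8]] [[226.2, 149.1], [207.9, 126.8], [260.5, 170.0]]
keytop (array([ 0.52866308, -0.0928239 ,  0.07567174]), np.float64(0.00268483602515244))
flange (array([ 0.52355997, -0.09803677,  0.03509898]), np.float64(0.00035285117472203025))
mouth (array([ 0.49830466, -0.2799381 ,  0.06234616]), np.float64(0.0016326251962318578))
```

step_arm([
  [[-300,-90,0],[0,0,0],0],
  [[-300,-90,0],[0,0,0],0],
  [[-300,-90,0],[0,0,0],0],
  [[-300,-90,0],[0,0,0],0],
  [[-300,-90,0],[0,0,0],0],
  [[-300,-90,0],[0,0,0],0],
  [[-300,-90,0],[0,0,0],0],
  [[-300,-90,0],[0,0,0],0],
], grip_force=40)

```text
clock: 0.77
tcp_pos: [0.4868, 0.2983, 0.2307]
orientation: [0.0, 0.229, 0.973, -0.0]
wrist_force: [-0.3, 0.0, -0.9]
finger_gap: 0.0001
grip_force: 0.0
```

step_arm([
  [[-139,-45,0],[0,0,0],0],
  [[-139,-45,0],[0,0,0],0],
  [[-139,-45,0],[0,0,0],0],
  [[-139,-45,0],[0,0,0],0],
  [[-139,-45,0],[0,0,0],0],
])

```text
clock: 1.18
tcp_pos: [0.5918, 0.1956, 0.2299]
orientation: [0.0, 0.231, 0.973, -0.001]
wrist_force: [-1.0, -0.5, -0.7]
finger_gap: 0.0001
grip_force: 0.0
```

Run:
```python
from h import *
print(telemetry.get_state()); snap('wrist','w1.png'); a,_=snap('side'); b,_=snap('scene')
f=lambda i,x,y:cv2.resize(i[y:y+90,x:x+120],(400,300),interpolation=3)
cv2.imwrite('pics/c2.png',np.vstack([np.hstack([f(a,180,110),f(b,250,140)]),np.hstack([cv2.resize(cv2.imread('pics/w1.png'),(400,300))[:,:,::-1],np.zeros((300,400,3),np.uint8)])])[:,:,::-1])
```

```text
{'clock': 1.1833, 'joint_pos': array([ 1.90989823e-01,  4.10173457e-01,  1.82975947e-01,  1.34387053e+00,
       -1.11931106e-03,  6.56432889e-01]), 'qvel': array([ 0.06159524, -0.03412245, -0.04447959,  0.01847567,  0.03132428,
        0.04082934]), 'tau': array([ -1.23966202, -53.88358712,  30.43894887,   0.15229199,
        -0.13906938,  -0.28927616]), 'tcp_pos': array([0.59177947, 0.19555782, 0.22992362]), 'orientation': array([ 1.06258549e-04,  2.30626429e-01,  9.73042198e-01, -5.66021329e-04]), 'wrist_force': array([-0.97540572, -0.45801686, -0.69547594]), 'ft_torque': array([-0.04107574,  0.00352795, -0.0292534 ]), 'grip_force': 0.0, 'finger_gap': 7.435925467530787e-05}
```

View pics/c2.png

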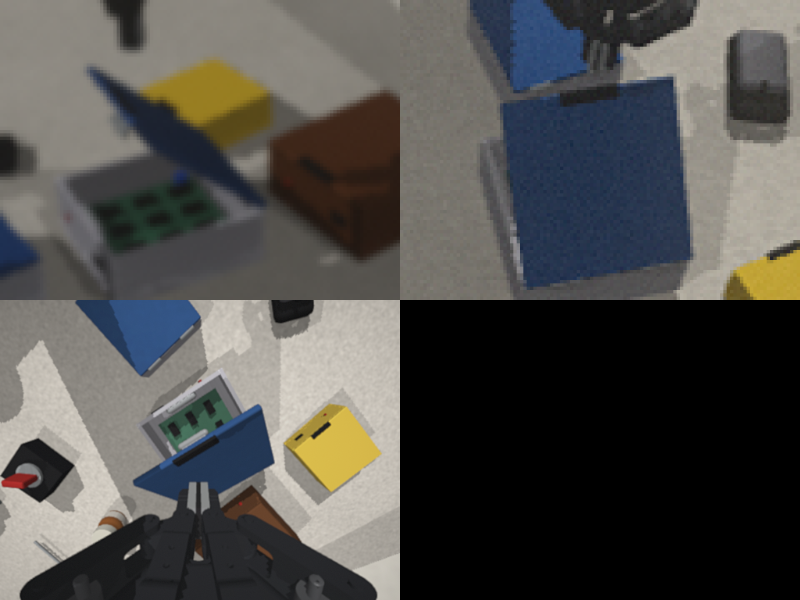

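The wrist view shows the fingers over the blue lid near its free edge. The key and stand are at wrist lower-left. Pressing down now.

step_arm([
  [[-4,-1,35],[0,0,0],0],
  [[-4,-1,60],[0,0,0],0],
  [[-4,-1,75],[0,0,0],0],
  [[-4,-1,90],[0,0,0],0],
  [[-4,-1,105],[0,0,0],0],
  [[-4,-1,120],[0,0,0],0],
  [[-4,-1,130],[0,0,0],0],
  [[-4,-1,138],[0,0,0],0],
])

```text
clock: 2.0
tcp_pos: [0.5904, 0.1981, 0.0927]
orientation: [-0.001, 0.227, 0.974, -0.0]
wrist_force: [0.1, 0.2, 2.0]
finger_gap: -0.0002
grip_force: 1.0
```

step_arm([
  [[0,0,5],[0,0,0],0],
  [[0,0,10],[0,0,0],0],
  [[0,0,15],[0,0,0],0],
  [[0,0,20],[0,0,0],0],
  [[0,0,24],[0,0,0],0],
  [[0,0,24],[0,0,0],0],
])

```text
clock: 2.5
tcp_pos: [0.5918, 0.1968, 0.0687]
orientation: [-0.0, 0.228, 0.974, -0.0]
wrist_force: [0.5, 0.1, -0.4]
finger_gap: -0.0001
grip_force: 0.0
```

step_arm([
  [[0,0,2],[0,0,0],0],
  [[0,0,2],[0,0,0],0],
  [[0,0,2],[0,0,0],0],
])

```text
clock: 2.75
tcp_pos: [0.5921, 0.1968, 0.0685]
orientation: [0.0, 0.228, 0.974, 0.0]
wrist_force: [-3.6, -1.1, 7.1]
finger_gap: -0.0001
grip_force: 3.3
```

step_arm([
  [[0,0,-40],[0,0,0],30],
  [[0,0,-80],[0,0,0],80],
  [[0,0,-120],[0,0,0],80],
  [[0,0,-150],[0,0,0],80],
  [[0,0,-150],[0,0,0],80],
])

```text
clock: 3.17
tcp_pos: [0.5956, 0.1974, 0.2255]
orientation: [0.006, 0.228, 0.974, 0.003]
wrist_force: [0.7, -0.4, -0.0]
finger_gap: 0.0606
grip_force: 0.0
```

Run:
```python
from h import *
a,_=snap('side','d2.png'); b,_=snap('scene','s3.png')
f=lambda i,x,y:cv2.resize(i[y:y+90,x:x+120],(400,300),interpolation=3)
cv2.imwrite('pics/c3.png',np.hstack([f(a,180,110),f(b,250,140)])[:,:,::-1])
ps=imaging.camera_params('scene')
print(tool(np.array([.526-.591,-.096-.197,0])),tool(np.array([.5,-.28,0])-[.526,-.096,0]))
```

```text
[ -71.84776933 -291.39594292   -0.54999259] [ -58.39769194 -176.41324424   -0.27718909]
```

View pics/c3.png

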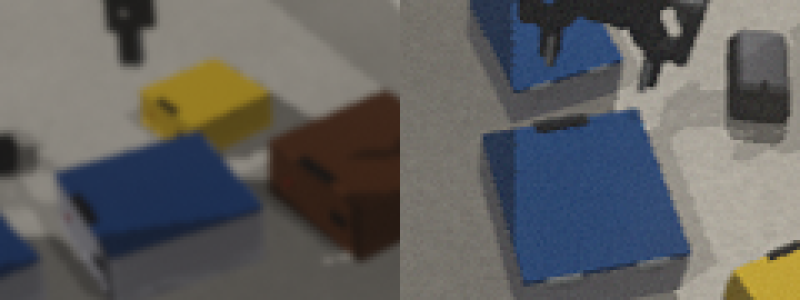

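Both views show the lid flat and shut. Now going over to the key and port.

step_arm([
  [[-120,-300,-20],[0,0,0],80],
  [[-120,-300,-20],[0,0,0],80],
  [[-120,-300,-20],[0,0,0],80],
  [[-120,-300,-20],[0,0,0],80],
  [[-120,-300,-20],[0,0,0],80],
  [[-120,-300,-20],[0,0,0],80],
  [[-120,-300,-20],[0,0,0],80],
  [[-120,-300,-20],[0,0,0],80],
])

```text
clock: 3.93
tcp_pos: [0.565, -0.1281, 0.2354]
orientation: [-0.001, 0.229, 0.973, -0.0]
wrist_force: [1.5, 0.2, 0.5]
finger_gap: 0.0803
grip_force: 0.0
```

step_arm([
  [[-32,-80,0],[0,0,0],80],
  [[-32,-80,0],[0,0,0],80],
  [[-32,-80,0],[0,0,0],80],
  [[-32,-80,0],[0,0,0],80],
])

```text
clock: 4.27
tcp_pos: [0.5582, -0.2137, 0.2348]
orientation: [-0.002, 0.23, 0.973, 0.0]
wrist_force: [-0.1, -0.1, -0.5]
finger_gap: 0.0802
grip_force: 0.0
```

Run:
```python
from h import *
import pickle
im,p=snap('wrist'); pickle.dump((im,p),open('w2.pkl','wb'))
print(telemetry.get_state()['tcp_pos'], proj(p,[[.526,-.096,.04],[.5,-.28,.07]]))
cv2.imwrite('pics/w2.png',cv2.resize(im,(800,600),interpolation=3)[:,:,::-1])
```

```text
[ 0.55844293 -0.21187711  0.23522263] [[327.65180591 105.74641869]
 [178.15336475 159.23426383]]
```

View pics/w2.png

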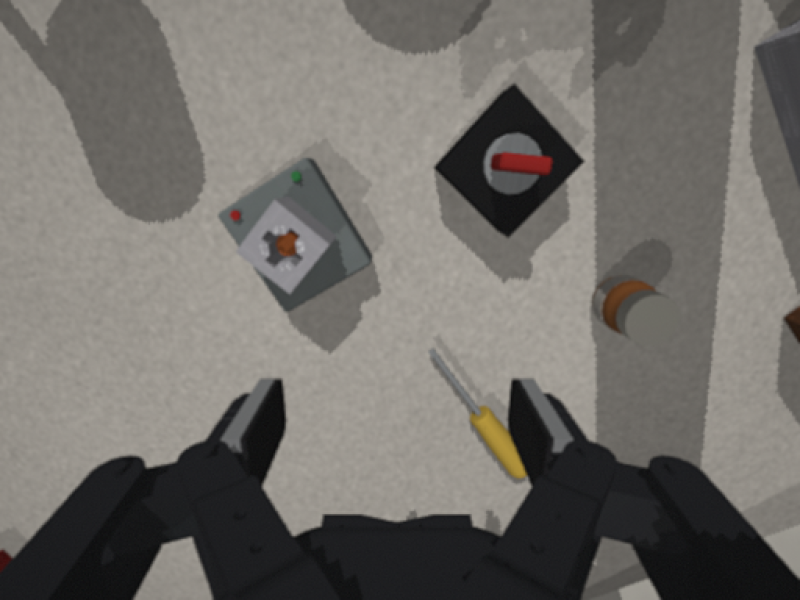

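Wrist view (800-px scale): the red bar runs (492,160)–(552,165) on the flange disc at (513,163). The port top corners are (276,199), (330,243), (291,293) and (238,247). Jar at (640,310), driver at (490,430).

```bash
cat > m.py <<'E'
from h import *
import pickle
def redmask(im):
    h=cv2.cvtColor(im,cv2.COLOR_RGB2HSV); m=(((h[...,0]<6)|(h[...,0]>174))&(h[...,1]>150)&(h[...,2]>60)).astype(np.uint8)
    n,l,s,c=cv2.connectedComponentsWithStats(m); i=1+np.argmax(s[1:,4]); return (l==i).astype(np.uint8),s[i],c[i]
def bar(im,p,guess):
    u=proj(p,guess)[0]; x0,y0=int(u[0])-60,int(u[1])-60; x0=max(x0,0);y0=max(y0,0)
    m,s,c=redmask(im[y0:y0+120,x0:x0+120])
    ct=max(cv2.findContours(m,0,1)[0],key=cv2.contourArea).astype(np.float32)
    b=cv2.boxPoints(cv2.minAreaRect(ct))+[x0,y0]
    return b
def port(im,p,guess,r=45):
    u=proj(p,guess)[0]; x0,y0=int(u[0])-r,int(u[1])-r;x0=max(x0,0);y0=max(y0,0)
    g=cv2.cvtColor(im[y0:y0+2*r,x0:x0+2*r],cv2.COLOR_RGB2GRAY)
    return g,x0,y0
E
python3 - <<'E'
from m import *
im,p=pickle.load(open('w2.pkl','rb'))
b=bar(im,p,[.526,-.096,.06]);print(b)
w=plane(p,b,.08);print(w)
for i in range(4):
    d=w[(i+1)%4]-w[i];print(np.linalg.norm(d),np.arctan2(d[1],d[0]))
print('flange',plane(p,[(513/1.5625,163/1.5625)],.046))
c=np.array([(276,199),(330,243),(291,293),(238,247)])/1.5625
w=plane(p,c,.07);print(w,w.mean(0))
for i in range(4):
    d=w[(i+1)%4]-w[i];print(np.linalg.norm(d),np.degrees(np.arctan2(d[1],d[0])))
g,x,y=port(im,p,w.mean(0)[None]);print(x,y)
u=proj(p,w.mean(0)[None])[0];print(u)
for c in [(276,199),(330,243)]: pass
sub=im[int(u[1])-3:int(u[1])+4,int(u[0])-24:int(u[0])+25].tolist()
print([tuple(t) for t in sub[3]][::2])
E
```

```text
[[314.46207809 108.45517349]
 [315.41379929  97.03448486]
 [353.31724548 100.19311142]
 [352.36552429 111.61380005]]
[[ 0.51789227 -0.1191306   0.08      ]
 [ 0.50777571 -0.11379538  0.08      ]
 [ 0.52846146 -0.07922749  0.08      ]
 [ 0.53887322 -0.08417376  0.08      ]]
0.01143719936558663 2.656285757062917
0.040284481443283816 1.0315471900552522
0.011526941525504552 -0.44350231692094944
0.04076985011197565 -2.1113597172184075
flange [[ 0.52420218 -0.09612926  0.046     ]]
[[ 0.46845945 -0.26270714  0.07      ]
 [ 0.51343098 -0.24366259  0.07      ]
 [ 0.53354871 -0.28922123  0.07      ]
 [ 0.48537029 -0.3060778   0.07      ]] [ 0.50020236 -0.27541719  0.07      ]
0.04883781841186882 22.951693048347234
0.04980274105039916 -66.17476414140022
0.05104217734005739 -160.71618080813775
0.04655094972485644 111.30151135210177
136 112
[181.6318481  157.62305017]
[(143, 141, 145), (144, 142, 146), (142, 140, 145), (142, 140, 145), (147, 145, 149), (158, 157, 161), (148, 146, 151), (120, 119, 122), (58, 58, 58), (60, 58, 59), (90, 53, 38), (101, 55, 28), (113, 61, 32), (116, 63, 33), (114, 61, 31), (104, 53, 25), (131, 124, 126), (159, 158, 162), (166, 165, 168), (147, 145, 149), (142, 141, 145), (144, 142, 146), (146, 144, 148), (146, 144, 148), (143, 142, 146)]
```

step_arm([
  [[81,89,55],[0,0,-0.98],70],
  [[81,89,55],[0,0,-0.98],70],
  [[81,89,55],[0,0,-0.98],70],
  [[81,89,55],[0,0,-0.98],70],
  [[81,89,55],[0,0,-0.98],70],
  [[81,89,55],[0,0,-0.98],70],
  [[81,89,55],[0,0,-0.98],70],
  [[81,89,55],[0,0,-0.98],70],
])

```text
clock: 4.98
tcp_pos: [0.5256, -0.093, 0.1815]
orientation: [-0.001, -0.262, 0.965, 0.001]
wrist_force: [0.1, -0.1, -0.4]
finger_gap: 0.0699
grip_force: 0.0
```

step_arm([
  [[0,0,0],[0,0,-0.51],70],
  [[0,0,0],[0,0,-0.51],70],
  [[0,0,0],[0,0,-0.51],70],
  [[0,0,0],[0,0,-0.51],70],
  [[0,0,0],[0,0,-0.51],70],
  [[0,0,0],[0,0,-0.51],70],
])

```text
clock: 5.48
tcp_pos: [0.5259, -0.0938, 0.1818]
orientation: [-0.0, -0.492, 0.87, 0.001]
wrist_force: [-0.3, 0.5, -0.5]
finger_gap: 0.07
grip_force: 0.0
```

Run:
```python
from m import *
im,p=snap('wrist'); pickle.dump((im,p),open('w3.pkl','wb'))
s=telemetry.get_state();print(s['tcp_pos'],s['orientation'],s['joint_pos'])
q=s['orientation'];print(R.from_quat([q[1],q[2],q[3],q[0]]).as_matrix().round(4))
print(proj(p,[[.524,-.096,.046],[.5,-.2755,.07]]))
cv2.imwrite('pics/w3.png',cv2.resize(im,(800,600),interpolation=3)[:,:,::-1])
b=bar(im,p,[.526,-.096,.06]);w=plane(p,b,.08);print(b,w,w.mean(0))
```

```text
[ 0.52596306 -0.09411254  0.1818789 ] [-2.07726146e-04 -4.91976804e-01  8.70608181e-01  4.21021125e-04] [-3.27491645e-01  2.55372931e-01 -1.54796279e-01  1.16153190e+00
  2.50994210e-04 -1.35620968e+00]
[[-5.159e-01 -8.566e-01 -8.000e-04]
 [-8.566e-01  5.159e-01  5.000e-04]
 [-1.000e-04  9.000e-04 -1.000e+00]]
[[253.69924699 179.916638  ]
 [164.4969447  -11.81940094]]
[[247. 165.]
 [259. 165.]
 [259. 205.]
 [247. 205.]] [[ 0.51733566 -0.11925326  0.08      ]
 [ 0.50782068 -0.11352919  0.08      ]
 [ 0.52792855 -0.07960369  0.08      ]
 [ 0.53790694 -0.08560968  0.08      ]] [ 0.52274796 -0.09949895  0.08      ]
```

View pics/w3.png

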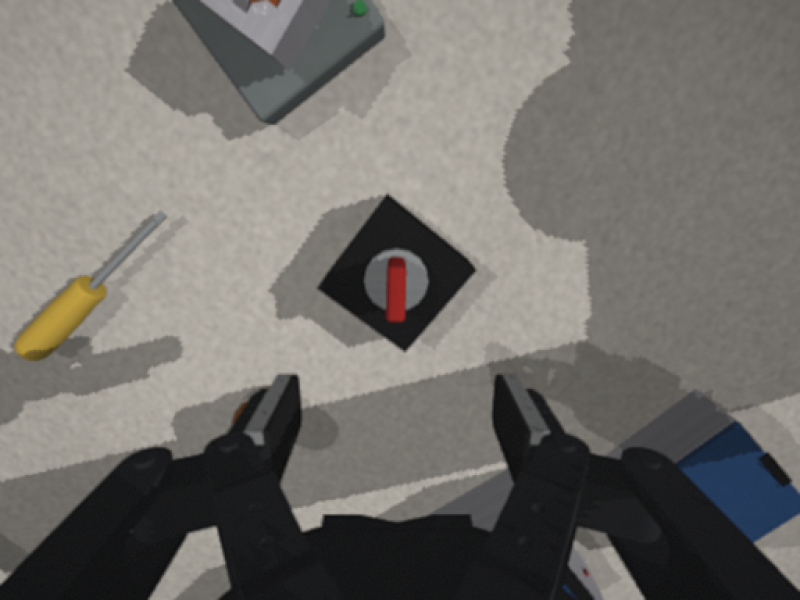

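Wrist view: the bar is vertical at col 396 (800-px scale), centred between the fingers, with the flange centre at (396,281). The jar and driver are clear. Descending and gripping.

step_arm([
  [[3,1,40],[0,0,0],40],
  [[3,1,75],[0,0,0],40],
  [[3,1,105],[0,0,0],40],
  [[3,1,122],[0,0,0],40],
  [[3,1,131],[0,0,0],40],
  [[3,1,131],[0,0,0],40],
])

```text
clock: 6.03
tcp_pos: [0.5222, -0.0965, 0.0491]
orientation: [-0.001, -0.492, 0.871, 0.002]
wrist_force: [-0.6, 0.1, 0.3]
finger_gap: 0.0401
grip_force: 0.0
```

step_arm([
  [[0,0,0],[0,0,0],5],
  [[0,0,0],[0,0,0],5],
  [[0,0,0],[0,0,0],5],
  [[0,0,0],[0,0,0],5],
  [[0,0,0],[0,0,0],5],
  [[0,0,0],[0,0,0],5],
], grip_force=70)

```text
clock: 6.53
tcp_pos: [0.5254, -0.0979, 0.053]
orientation: [0.001, -0.493, 0.87, -0.001]
wrist_force: [0.1, 0.2, 6.1]
finger_gap: 0.0106
grip_force: 69.8
```

Run:
```python
from m import *
i2,p2=pickle.load(open('w2.pkl','rb'));i3,p3=pickle.load(open('w3.pkl','rb'))
print('flange tri',tri(p2,(328.3,104.3),p3,(253.4,179.8)))
s=telemetry.get_state();print(s['tcp_pos'],s['wrist_force'],s['finger_gap'],s['grip_force'])
print(tool(np.array([.5,-.2755,0])-[.524,-.096,0]))
```

```text
flange tri (array([ 0.52385723, -0.09685415,  0.04873152]), np.float64(0.00010280848482965729))
[ 0.52539006 -0.09790194  0.05304003] [0.06856461 0.16042965 6.10960085] 0.01056475209243106 69.77546453475952
[ 1.66242497e+02 -7.18308875e+01  7.70069054e-02]
```

step_arm([
  [[0,0,-10],[0,0,0],5],
  [[0,0,-30],[0,0,0],5],
  [[0,0,-60],[0,0,0],5],
  [[0,0,-90],[0,0,0],5],
  [[0,0,-105],[0,0,0],5],
  [[0,0,-105],[0,0,0],5],
  [[0,0,-105],[0,0,0],5],
])

```text
clock: 7.12
tcp_pos: [0.5245, -0.0977, 0.1574]
orientation: [0.001, -0.493, 0.87, -0.001]
wrist_force: [-0.5, 0.0, -1.9]
finger_gap: 0.011
grip_force: 68.7
```

step_arm([
  [[117,-106,0],[0,0,0.65],5],
  [[117,-106,0],[0,0,0.65],5],
  [[117,-106,0],[0,0,0.65],5],
  [[117,-106,0],[0,0,0.65],5],
  [[117,-106,0],[0,0,0.65],5],
  [[117,-106,0],[0,0,0.65],5],
  [[117,-106,0],[0,0,0.65],5],
  [[117,-106,0],[0,0,0.65],5],
])

```text
clock: 7.78
tcp_pos: [0.5536, -0.251, 0.155]
orientation: [-0.001, -0.191, 0.982, 0.001]
wrist_force: [-1.0, 1.1, -1.8]
finger_gap: 0.0108
grip_force: 68.9
```

Run:
```python
from m import *
im,p=snap('wrist'); pickle.dump((im,p),open('w4.pkl','wb'))
s=telemetry.get_state();print(s['tcp_pos'],s['orientation'],s['joint_pos'],s['finger_gap'],s['wrist_force'])
q=s['orientation'];print(R.from_quat([q[1],q[2],q[3],q[0]]).as_matrix().round(4))
u=proj(p,[.5,-.2755,.07])[0];print(u)
x,y=int(u[0])-50,max(int(u[1])-50,0);print(x,y)
a=cv2.resize(im,(400,300),interpolation=3); c=cv2.resize(im[y:y+100,x:x+100],(400,400),interpolation=3)
k=np.zeros((400,400,3),np.uint8);k[:300]=a
cv2.imwrite('pics/w4.png',np.hstack([k,c])[:,:,::-1])
```

```text
[ 0.55389405 -0.25090276  0.15541846] [-7.19126659e-04 -1.90759290e-01  9.81636226e-01  8.34539481e-04] [-5.57395789e-01  4.08958031e-01 -2.51628095e-03  1.16151192e+00
  2.42341172e-04 -9.41267455e-01] 0.010747127838246317 [ 0.09778058  0.06214011 -1.53642963]
[[-0.9272 -0.3745 -0.0017]
 [-0.3745  0.9272  0.0014]
 [ 0.0011  0.0019 -1.    ]]
[248.62036604 131.10869116]
198 81
```

View pics/w4.png

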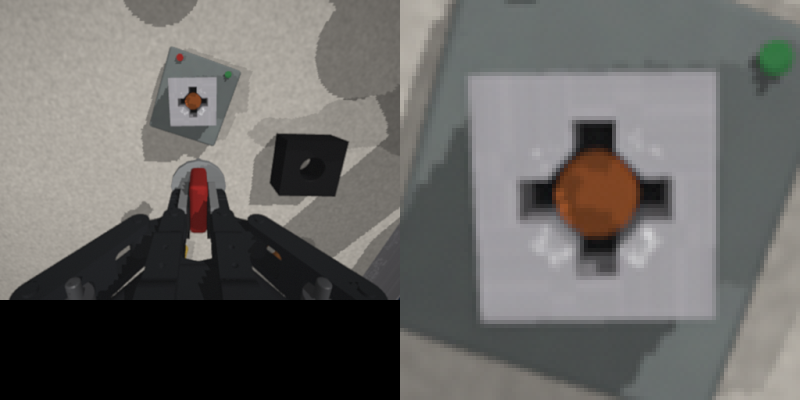

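Wrist view: the port is nearly axis-aligned with the tool, its slots forming a cross centred near (594,198) in the crop. The key is held, with the flange's front rim at about (198,160) in the small picture. Measuring the port pose and the key offset.

Run:
```python
from m import *
im,p=pickle.load(open('w4.pkl','rb'))
f=lambda L:[(198+(x-400)/4-.375,81+y/4-.375) for x,y in L]
w=plane(p,f([(468,75),(717,71),(716,318),(481,323)]),.07);print(w,w.mean(0))
for i in range(4):
    d=w[(i+1)%4]-w[i];print(np.linalg.norm(d).round(4),np.degrees(np.arctan2(d[1],d[0])))
s=plane(p,f([(519,199),(670,197),(595,121),(598,275)]),.07);print(s.mean(0)); 
for a,b in((0,1),(2,3)):
    d=s[b]-s[a];print(np.linalg.norm(d),np.degrees(np.arctan2(d[1],d[0])), (s[a]+s[b])/2)
i2,p2=pickle.load(open('w2.pkl','rb'))
print('port mouth tri',tri(p2,(284.5/1.5625,245.5/1.5625),p,f([(593,197)])[0]))
# predicted flange rim
t=np.array([.55389,-.2509,.15542]);M=np.array([[-.9272,-.3745,0],[-.3745,.9272,0],[0,0,-1]])
for dz in(.007,.013):
    P=[t+M@[.022*np.cos(a),.022*np.sin(a),dz] for a in np.radians([0,45,-45,90,-90])];print(proj(p,P).round(1).tolist())
# observed front rim by column / side extents
g=cv2.GaussianBlur(cv2.cvtColor(im,cv2.COLOR_RGB2GRAY),(3,3),0).astype(int)
for c in(235,245,253,262,272): print(c,g[196:222,c].tolist())
for r in(225,232,240): print(r,g[r,210:232].tolist(),g[r,276:298].tolist())
b=bar(im,p,t+[0,0,.02]);print(b)
```

```text
[[ 0.48702916 -0.310002    0.07      ]
 [ 0.46764033 -0.26398732  0.07      ]
 [ 0.5136264  -0.24424555  0.07      ]
 [ 0.53347511 -0.29059281  0.07      ]] [ 0.50044275 -0.27720692  0.07      ]
0.0499 112.848699557818
0.05 23.233803187656967
0.0504 -66.81644653219108
0.0503 -157.32055209930826
[ 0.50006346 -0.27736449  0.07      ]
0.03129942908825231 112.70686112928183 [ 0.49999039 -0.27762067  0.07      ]
0.03121677921587089 22.69718006269699 [ 0.50013652 -0.2771083   0.07      ]
port mouth tri (array([ 0.50051958, -0.27788949,  0.05990947]), np.float64(0.0004429063850134995))
[[251.5, 206.2], [277.4, 216.2], [225.6, 216.3], [287.1, 239.5], [216.0, 239.6]]
[[251.5, 202.8], [276.5, 212.5], [226.6, 212.6], [285.9, 235.1], [217.3, 235.2]]
235 [128, 147, 166, 174, 175, 174, 174, 173, 172, 172, 172, 170, 155, 129, 110, 110, 122, 133, 136, 136, 135, 135, 136, 135, 135, 135]
245 [121, 121, 120, 126, 143, 162, 172, 171, 157, 129, 108, 111, 127, 136, 138, 137, 136, 135, 130, 113, 89, 67, 56, 50, 46, 45]
253 [118, 118, 118, 117, 119, 118, 113, 105, 102, 108, 123, 134, 138, 137, 136, 136, 134
[... 327 characters left out ...]
, 172, 172, 174, 174, 174, 171, 156, 132, 120, 125, 133, 135, 135, 135, 135, 135, 135, 135] [117, 117, 117, 117, 117, 117, 117, 117, 118, 122, 139, 163, 176, 178, 176, 175, 175, 175, 177, 177, 175, 173]
232 [174, 175, 177, 178, 178, 176, 173, 170, 167, 155, 140, 133, 133, 133, 133, 133, 133, 134, 134, 130, 117, 103] [115, 115, 115, 115, 115, 115, 115, 115, 115, 115, 117, 130, 152, 170, 176, 177, 176, 175, 174, 175, 177, 178]
240 [176, 177, 176, 173, 170, 170, 170, 169, 159, 144, 136, 134, 130, 117, 102, 95, 93, 91, 87, 84, 85, 91] [108, 106, 104, 104, 104, 104, 105, 107, 112, 116, 117, 121, 137, 160, 171, 171, 168, 168, 170, 171, 173, 173]
[[242. 216.]
 [265. 216.]
 [265. 296.]
 [242. 296.]]
```

step_arm([
  [[30,-3,0],[0,0,-0.015],5],
  [[60,-5.5,0],[0,0,-0.015],5],
  [[60,-5.5,15],[0,0,-0.015],5],
  [[60,-5.5,34],[0,0,-0.015],5],
  [[60,-5.5,34],[0,0,-0.015],5],
  [[60,-5.5,34],[0,0,-0.015],5],
  [[60,-5.5,34],[0,0,-0.015],5],
])

```text
clock: 8.42
tcp_pos: [0.5014, -0.2791, 0.123]
orientation: [0.0, -0.197, 0.98, -0.0]
wrist_force: [-0.7, 0.2, -1.5]
finger_gap: 0.0108
grip_force: 68.9
```

Run:
```python
from m import *
S=[telemetry.get_state()]
im,p=snap('wrist'); pickle.dump((im,p),open('w5.pkl','wb'));a,_=snap('side');b,_=snap('scene')
s=telemetry.get_state();print(s['tcp_pos'],S[0]['tcp_pos'],s['orientation'],s['wrist_force'])
f=lambda i,x,y,w,h:cv2.resize(i[y:y+h,x:x+w],(400,300),interpolation=3)
cv2.imwrite('pics/w5.png',np.vstack([np.hstack([f(im,0,0,512,384),f(im,170,150,160,120)]),np.hstack([f(a,200,230,100,75),f(b,105,140,100,75)])])[:,:,::-1])
```

```text
[ 0.50183299 -0.27975294  0.12339957] [ 0.50135762 -0.27906013  0.12302421] [ 6.55419644e-04 -1.96919957e-01  9.80419119e-01 -6.71595382e-04] [-0.0399136  -0.21934776 -1.1381087 ]
```

View pics/w5.png

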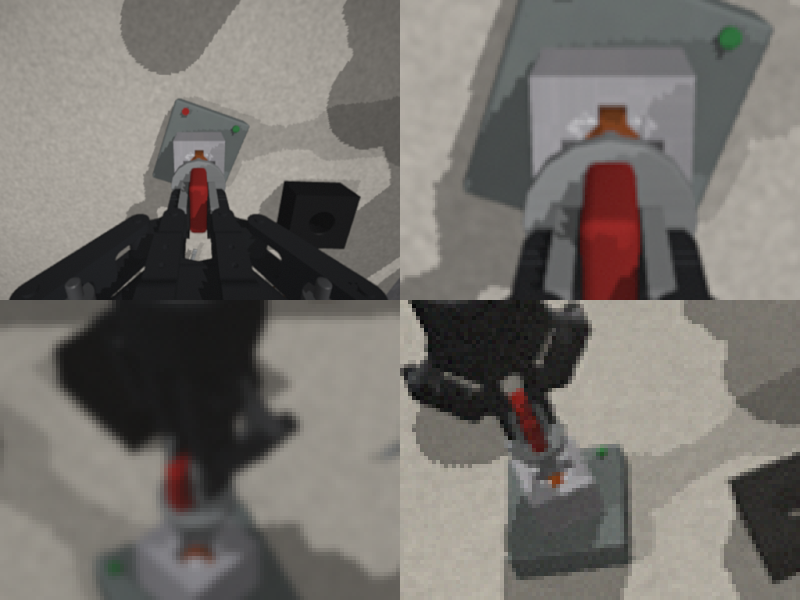

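The key is poised over the port. In the crop, the flange spans x 527–697, its rim front at y≈137–143, and the port back edge spans x 529–695 at y=75. The visible slot is 600–626, with its end at y=106.

Run:
```python
from m import *
im,p=pickle.load(open('w5.pkl','rb'))
f=lambda L:[(170+(x-400)/2.5-.3,150+y/2.5-.3) for x,y in L]
w=plane(p,f([(530,75),(695,75),(600,106),(626,106)]),.07)
e=(w[0]+w[1])/2;sl=(w[2]+w[3])/2
x=np.radians(22.8);ux=np.array([-np.cos(x),-np.sin(x),0]);uy=np.array([-np.sin(x),np.cos(x),0])
c1=e-.025*ux;c2=sl-.016*ux;print(c1,c2,np.linalg.norm(w[0]-w[1]),'ang',np.degrees(np.arctan2(*(w[1]-w[0])[[1,0]]))-90)
g=cv2.GaussianBlur(cv2.cvtColor(im,cv2.COLOR_RGB2GRAY),(3,3),0).astype(int)
s=telemetry.get_state();t=s['tcp_pos'].copy();print(t)
t=(np.array([.50183,-.27975,.1234])+[.50136,-.27906,.12302])/2
M=np.c_[ux,uy,[0,0,-1]]
for dz in(.007,.013):
    print(proj(p,[t+M@[.022*np.cos(a),.022*np.sin(a),dz] for a in np.radians([0,45,-45,70,-70,90,-90])]).round(1).tolist())
for r in(220,226,232): print(r,g[r,210:228].tolist(),g[r,280:298].tolist())
for c in(235,244,248,253,258,262,272): print(c,g[200:220,c].tolist())
```

```text
[ 0.50003583 -0.27737866  0.07      ] [ 0.50071927 -0.27692005  0.07      ] 0.049766222724720664 ang 22.758740006673804
[ 0.50183299 -0.27975294  0.12339957]
[[250.9, 205.7], [276.7, 215.7], [225.1, 215.7], [284.8, 227.9], [217.1, 227.9], [286.5, 238.9], [215.5, 239.0]]
[[251.0, 202.3], [276.0, 212.0], [226.0, 212.0], [283.7, 223.8], [218.4, 223.9], [285.4, 234.6], [216.8, 234.6]]
220 [72, 72, 72, 72, 73, 73, 73, 73, 73, 74, 73, 74, 84, 98, 103, 107, 117, 127] [115, 116, 114, 116, 122, 125, 119, 109, 103, 102, 101, 99, 96, 100, 114, 133, 144, 146]
226 [74, 74, 73, 73, 74, 74, 73, 73, 72, 73, 80, 97, 116, 127, 130, 130, 129, 129] [112, 112, 112, 112, 113, 113, 110, 106, 105, 103, 101, 107, 123, 138, 144, 145, 145, 144]
232 [110, 106, 101, 95, 89, 84, 80, 76, 75, 86, 107, 124, 129, 129, 129, 128, 129, 129] [111, 111, 111, 111, 111, 111, 111, 109, 109, 118, 132, 140, 143, 144, 144, 144, 143, 145]
235 [151, 151, 150, 149, 146, 133, 114, 99, 93, 92, 94, 103, 118, 128, 131, 131, 130, 130, 130, 130]
244 [157, 150, 145, 135, 118, 101, 94, 102, 119, 130, 132, 131, 131, 131, 130, 124, 114, 99, 83, 68]
248 [112, 84, 69, 68, 77, 89, 102, 117, 129, 132, 132, 131, 131, 126, 108, 78, 55, 47, 47, 48]
253 [78, 82, 89, 95, 98, 105, 118, 129, 133, 132, 131, 131, 129, 120, 98, 70, 53, 50, 51, 52]
258 [77, 78, 80, 85, 92, 101, 111, 124, 132, 133, 130, 124, 117, 110, 95, 72, 56, 53, 54, 54]
262 [134, 112, 92, 82, 84, 93, 104, 116, 127, 133, 132, 129, 123, 117, 110, 99, 85, 72, 64, 59]
272 [147, 144, 136, 132, 128, 117, 96, 80, 81, 94, 107, 115, 118, 117, 115, 114, 114, 114, 114, 114]
```

Aligned to within 0.6 mm. Descending.

step_arm([
  [[0,0.5,6],[0,0,0],5],
  [[0,0.5,12],[0,0,0],5],
  [[0,0.5,16],[0,0,0],5],
  [[0,0.5,19],[0,0,0],5],
  [[0,0.5,22],[0,0,0],5],
  [[0,0.5,22],[0,0,0],5],
])

```text
clock: 9.07
tcp_pos: [0.5002, -0.279, 0.0993]
orientation: [-0.0, -0.196, 0.981, 0.001]
wrist_force: [-0.1, 0.6, -1.9]
finger_gap: 0.0109
grip_force: 68.9
```

step_arm([
  [[0,0,4],[0,0,0],5],
  [[0,0,8],[0,0,0],5],
  [[0,0,11],[0,0,0],5],
  [[0,0,14],[0,0,0],5],
  [[0,0,15],[0,0,0],5],
  [[0,0,15],[0,0,0],5],
])

```text
clock: 9.57
tcp_pos: [0.501, -0.2795, 0.0857]
orientation: [0.0, -0.196, 0.981, -0.0]
wrist_force: [-0.3, 1.3, 4.4]
finger_gap: 0.0107
grip_force: 69.9
```

step_arm([
  [[0,0,1],[0,0,0],5],
  [[0,0,2],[0,0,0],5],
  [[0,0,3],[0,0,0],5],
  [[0,0,3],[0,0,0],5],
])

```text
clock: 9.9
tcp_pos: [0.5011, -0.2795, 0.0831]
orientation: [0.0, -0.196, 0.981, -0.0]
wrist_force: [-1.3, 0.3, 5.5]
finger_gap: 0.0112
grip_force: 70.1
```

step_arm([
  [[0,0,1],[0,0,0],5],
  [[0,0,2],[0,0,0],5],
  [[0,0,2],[0,0,0],5],
])

```text
clock: 10.15
tcp_pos: [0.5011, -0.2795, 0.083]
orientation: [0.001, -0.196, 0.981, -0.001]
wrist_force: [-4.2, 2.9, 17.2]
finger_gap: 0.0108
grip_force: 71.8
```

step_arm([
  [[0,0,0.5],[0,0,0],5],
  [[0,0,0.5],[0,0,0],5],
  [[0,0,0.5],[0,0,0],5],
  [[0,0,0.5],[0,0,0],5],
])

```text
clock: 10.48
tcp_pos: [0.5011, -0.2795, 0.083]
orientation: [0.001, -0.196, 0.981, -0.001]
wrist_force: [-5.6, 3.4, 20.5]
finger_gap: 0.0107
grip_force: 72.3
```

Run:
```python
from m import *
im,p=snap('wrist');a,_=snap('side');b,_=snap('scene')
s=telemetry.get_state();print(s['tcp_pos'],s['wrist_force'],s['ft_torque'])
f=lambda i,x,y,w,h:cv2.resize(i[y:y+h,x:x+w],(400,300),interpolation=3)
cv2.imwrite('pics/w6.png',np.vstack([np.hstack([f(a,170,110,120,90),f(im,170,150,160,120)]),np.hstack([f(a,200,240,100,75),f(b,105,150,100,75)])])[:,:,::-1])
```

```text
[ 0.50107954 -0.27955949  0.08303585] [-6.22864274  3.40787043 21.4660893 ] [0.89482036 1.25700868 0.02870458]
```

View pics/w6.png

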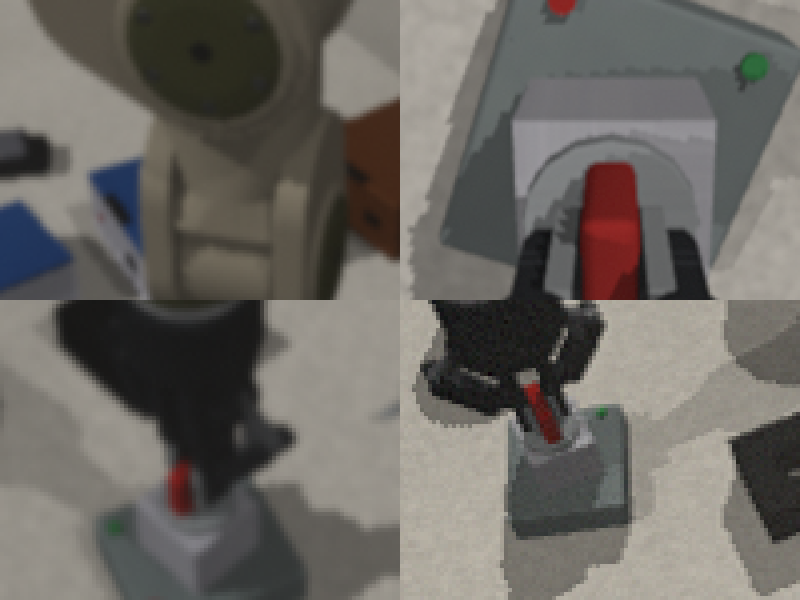

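The flange sits flush on the port in all the views: the wrist crop rim spans (525–695) within the port face (512–717), with the bar parallel to the port's sides. The measured push is 21 N and steady, so I'm handing in.

```bash
python3 -c "
from workcell import env
print(env.hand_in())"
```

```text
the job is handed in; nothing more can be done
None
```

I pressed the lid shut and put the key fully home in the port, flange flush and held down at about 21 N with the fingers gripping it; I then handed the job in, and no verdict came back.

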